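# Swap out a flat battery pack: pinch its side buttons and put it on charge

### The job

The photometer's battery pack is flat. Swing its clear guard flap up and back until it rests open by itself, pinch the pack's two yellow side buttons together to free its catches, lift the pack out, and stand it upright down inside the free (amber-floored) place of the charging cradle, lined up like the spare pack beside it, setting it down before you let go. Leave the flap open, and leave the spare pack and everything else on the bench where they stand.

Things in the scene. Friction and masses are not known exactly. Their poses are not given: they have to be found in the camera images.
- meter: Bench photometer: fixed light grey case with a sloping display panel at its front (-x), 245 mm (x) x 160 mm (y), 110 mm high with the flap shut. Origin on the bench, under the centre of the battery bay; the case reaches from x = -160 to +85 mm.
- bay (a point): Centre of the floor of the photometer's battery bay, 30 mm above the bench, where the pack stands. Photometer axes: -x to its front, +x to the flap's hinge, z up. Bay walls: sides at y = +-72 mm (108 mm above the bench), front at x = -47 mm (70 mm above the bench), rear at x = +60 mm. A collar 26 mm high stands around the pack's foot; the pack has 2 mm of play in it.
- flap_hinge (a point): Middle of the hinge line of the guard flap (clear pane 156 mm wide, orange rim) that covers the bay, 110 mm above the bench, 55 mm behind (+x) the bay's centre. Its y axis is the hinge line. The frame turns with the flap: -x points from the hinge to the tongue.
- flap_tongue (a point): Grip point on the flap's orange tongue, in the flap frame at (-135, 0, +5) mm from the hinge. The tongue is 24 mm wide along the hinge line, 10 mm thick, 107 to 151 mm from the hinge; the clear pane lies from there to the hinge. Shut, it is 115 mm above the bench with 35 mm free below and air on both sides. Pinched across its width it turns between the fingers, so the tool can keep pointing down.
- flap (a joint): Flap angle, rad: 0 shut (level), 1.57 upright, 1.95 fully back on its stop. Free-swinging and 0.12 kg: short of about 1.6 it falls shut, beyond that it falls back open and stays.
- pack_grip (a point): Battery pack, teal box with a grey patch on top, 40 mm (x) x 44 mm (y) x 74 mm high, about 0.17 kg. This point is on its vertical centre line, 54 mm above its underside, midway between the two yellow buttons. z is up; y runs from the right button to the left one. Its top is 20 mm above this point.
- pack_base (a point): Centre of the pack's underside, pack axes. The foot is 22 mm wide in y; at the very bottom two catches reach to y = +-27.5 mm (+-21.5 mm when the buttons are pressed). In the photometer they are hooked under ledges: unless both buttons are pressed almost fully the pack cannot be lifted.
- button_left_face (a point): Centre of the outer face of the yellow button on the pack's +y side, 29 mm from the pack's centre line when out, 23 mm when in. Face 26 mm wide (x) and 22 mm high (43 to 65 mm above the pack's underside). The two buttons are 58 mm apart over their faces, 46 mm when both are pressed; gripped so (20 to 30 N is ample) the pack can be lifted by them.
- button_right_face (a point): The same on the pack's -y side.
- button_left (a joint): Press of the left button, m: 0 out, 0.006 fully in (spring, about 3.6 N fully in). The catches are clear from about 0.0045.
- button_right (a joint): The same for the right button.
- free_place (a point): Centre of the amber floor of the free place in the two-place charging cradle (black and grey, 200 x 120 mm, fixed on the bench). This floor is 22 mm above the bench. The place is a tray 56 mm (x) x 72 mm (y) inside with rims 18 mm high. The pack stands in it with its y axis along this y axis, either way round. The other place, 84 mm away along this frame's x (centre to centre), holds the spare pack.
- charger: The charging cradle; origin under its centre on the bench. Its two places are centred at x = -42 and +42 mm. Either can be the free one.
- spare: The spare pack, same size and yellow buttons but a green patch on top and a green band, standing in the other place. Origin: centre of its underside. Leave it.
- dropper_white: White dropper bottle with white cap, 34 mm wide, 86 mm high, origin at the centre of its underside. Leave it.
- dropper_blue: White dropper bottle with blue cap, 34 mm wide, 86 mm high, origin at the centre of its underside. Leave it.
- reagent: White reagent bottle, 60 mm wide, 150 mm high, origin at the centre of its underside. Leave it.
- sample_jar: Clear sample jar with white lid, 62 mm wide, 87 mm high, origin at the centre of its underside. Leave it.
- blue_cap: Blue screw cap lying on the bench, 30 mm wide, 18 mm high, origin at the centre of its underside. Leave it.

How it is judged:
On the way, in this order (a step that is already met when the one before it is completed fails the run):
1. the guard flap is swung back past upright (more than 1.65 rad) (value of joint flap above 1.65 rad), for 0.2 s.
2. both side buttons of the pack are pressed in together (each more than 4 mm) by the fingers while it still stands in the bay (value of joint each of button_left, button_right above 0.004 m and contact force between the fingers and pack above 1 N and distance between pack_base and bay below 0.008 m), for 0.1 s.
3. the pack is lifted clear of the bay, held by the fingers (z of pack_base in the frame of bay above 0.04 m and contact force between the fingers and pack above 1 N), for 0.1 s.
4. the pack is set down upright on the floor of the free place while still held (horizontal distance between pack_base and free_place below 0.015 m and z of pack_base in the frame of free_place below 0.005 m and angle between pack_grip's own z axis and vertical below 0.12 rad and contact force between the fingers and pack above 0.5 N), for 0.05 s.
At the end, for the whole second after the job is handed in: The pack stands at rest on the floor of the free place, upright within 0.12 rad, within 15 mm of its centre (underside under 5 mm above the floor), y axes within 0.35 rad either way round, buttons sprung out (under 2 mm in); the flap is still open beyond 1.65 rad (horizontal distance between pack_base and free_place below 0.015 m and z of pack_base in the frame of free_place below 0.005 m and angle between pack_grip's own z axis and vertical below 0.12 rad and angle between the y axis of pack_base and the y axis of free_place, either way round below 0.35 rad and linear speed of pack below 0.02 m/s and angular speed of pack below 0.3 rad/s and value of joint flap above 1.65 rad and value of joint each of button_left, button_right below 0.002 m); the robot touches nothing.
It fails at once if the spare pack is moved by more than 25 mm or tipped (distance of spare from where it was at the start of the episode above 0.025 m or angle between spare's own z axis and vertical above 0.4 rad).
It fails at once if a bottle, the sample jar or the blue cap is moved by more than 30 mm or tipped (distance of any of dropper_white, dropper_blue, reagent, sample_jar, blue_cap from where it was at the start of the episode above 0.03 m or angle between any of dropper_white, dropper_blue, reagent, sample_jar, blue_cap's own z axis and vertical above 0.5 rad).
It also fails if it takes over 53 s, if anything falls off the work surface, if the arm or the gripper's body presses on something with over 40 N, if the wrist force passes 120 N, or if a joint passes its speed limit or range.

### The arm

A 6-joint arm with a two-finger parallel gripper is mounted at the origin on the work surface. World frame = base frame: x ahead of the robot, y to its left, z up, the work surface at z = 0. Lengths are in m, angles in rad, forces in N, time in s.
With the tool pointing down it reaches from about 0.375 to 0.9 m from the base axis. Payload 3.1 kg.
Tool frame: the origin (TCP) lies between the finger pads; the fingertips stand 25 mm ahead of it and the grasp point (between the pads) lies 6 mm ahead of it; x points along the fingers, y is the direction in which the jaws open and shut, and the axes are right-handed (so a half turn about x gives the same grasp; the last joint's range is limited). The gripper opens to 85 mm and grips with 20 to 120 N. Pads are 22 mm wide; open, the fingers measure 114 mm over their backs; the gripper's body (76 mm by 85 mm) begins 54 mm behind the grasp point. The pads swing forward as they close: fully open they stand 13 mm farther back than shut.
Start: joints at [-1.393, 0.527, 1.433, -0, 1.181, -0.178], TCP at [0.218, -0.586, 0.256] pointing down, gripper open.
Joint ranges: [-3.08, 3.08], [-0.75, 2.2], [0.22, 2.44], [-1.43, 4.57], [0, 2.65], [-2.85, 2.85]. Speed limits (rad/s): [2.79, 2.79, 3.14, 3.14, 3.14, 3.14].

### API

Orientations are given as a unit quaternion [x, y, z, w].
In Python, from station import manip, viewer, workorder gives the robot as it stands.
- The arm moves only by the shell command python3 -m crank 'ROWS' [FORCE]. ROWS is JSON, one flat list of numbers, 5 for each row, row after row: the opening, from 0 (shut) to 1 (fully open), then the shift along the world's x, y, z in mm, then the turn about the world's z in rad. A call has 1 to 10 rows; each row is the pose to reach, as a shift and turn from the pose commanded when the call began; what a row does not reach only later rows make up. A row lasts 1/8 s, in which the tool goes at most 62.5 mm and 10.7 degrees, less where a joint would pass 70% of its speed; a pose out of reach is approached as far as the arm can. A call with a gripper value outside its range is refused whole. The fingers move at their own pace and stop on an object; FORCE is the grip in N (left out, the last holds). Time passes only in rows, so rows that repeat a pose let the fingers close. It gives the time, the measured TCP pose, the force and the opening at its end, in the units of the state.
- manip.sense(): the state, without advancing time (a new reading comes with each control period).
- viewer.snapshot(name): name is "scene" or "top"; returns a dict with "img" (400x640x3 uint8, red, green, blue), "range_z" (400x640 float32, m along the optical axis (not along the pixel's ray), 0 where there is no reading), "fx", "fy", "cx", "cy" (pixels), "k1" (the pictures are not rectified: a ray, as slopes to the right and down, at radius r is drawn at 1 + k1 r^2 times it, then the intrinsics apply), "origin" and "attitude" of the camera in the world. Camera axes: x right, y down, z forward; pixel columns grow to the right and rows downward; lengths in m; the calibration is good to about 2 mm. A picture is of the moment at which its call begins.
- workorder.sign_off(): hands the job in, once; it reports no verdict.
The state is a dict: "t": time; "q": joint angles; "qd": joint speeds; "tau": joint torques, N m; "tcp_pos": TCP position; "tool_rot": TCP orientation; "force": force on the tool from outside, world axes, zero at the start; "ft_torque": the same for the moment, N m; "finger_gap": opening from 0.0 (shut) to 1.0 (fully open).
Only numpy, scipy, OpenCV 4.12 (cv2) and the standard library are available. Lean on these libraries where they do the work, as an engineer would, in place of code of your own. Each camera call takes 0.05 s, during which the arm holds its last target.

## Working session

There is one attempt and no reset: what is moved stays moved. The work goes in short steps, Python scripts to look and compute and a shell command to move; the robot and the scene stay as the last step left them, time stands still between calls to the robot, and variables do not carry over. Pictures are saved under pics/ and viewed, and the job is handed in when it is done.

```bash
mkdir -p pics; ls
cat > h.py <<'E'
import numpy as np,cv2
from station import manip,viewer,workorder
from scipy.spatial.transform import Rotation as R
def snap(n,f):
    s=viewer.snapshot(n); cv2.imwrite('pics/'+f+'.png',s['img'][:,:,::-1]); np.save('pics/'+f+'.npy',s,allow_pickle=True); return s
def att(s):
    a=np.array(s['attitude']); return a if a.shape==(3,3) else R.from_quat(a).as_matrix()
def cloud(s):
    K=np.array([[s['fx'],0,s['cx']],[0,s['fy'],s['cy']],[0,0,1.]]);h,w=s['range_z'].shape
    u,v=np.meshgrid(np.arange(w),np.arange(h))
    p=cv2.undistortPoints(np.stack([u,v],-1).reshape(-1,1,2).astype(float),K,np.array([s['k1'],0,0,0])).reshape(h,w,2)
    z=s['range_z'].astype(float); P=np.dstack([p[...,0]*z,p[...,1]*z,z])
    W=P@att(s).T+np.array(s['origin']); W[z<=0]=np.nan
    return W
def proj(s,X):
    A=att(s);c=(np.atleast_2d(X)-np.array(s['origin']))@A; x=c[:,:2]/c[:,2:]; r=(x**2).sum(1,keepdims=True); x=x*(1+s['k1']*r)
    return x*[s['fx'],s['fy']]+[s['cx'],s['cy']]
def load(f): return np.load('pics/'+f+'.npy',allow_pickle=True).item()
E
python3 - <<'E'
from h import *
st=manip.sense()
for k in st: print(k,np.round(st[k],3))
for n in('scene','top'):
    s=snap(n,n+'0'); print(n,s['fx'],s['k1'],s['origin'],s['attitude'])
E
```

```text
pics
t 0.0
q [-1.393  0.528  1.434 -0.     1.181 -0.178]
qd [ 0.    -0.     0.001 -0.001 -0.001  0.   ]
tau [-0.0000e+00 -4.4235e+01 -1.7803e+01 -0.0000e+00  8.0000e-03  0.0000e+00]
tcp_pos [ 0.218 -0.585  0.255]
tool_rot [-0.696 -0.126  0.696 -0.124]
force [ 0.053 -0.229  0.533]
ft_torque [-0.024 -0.035  0.02 ]
finger_gap 0.998
scene 479.24294117468713 -0.10721069651361824 [ 1.24720036 -0.38469555  0.56210567] [ 0.7646441   0.43321995 -0.23899687 -0.41294113]
top 407.4426988026296 -0.05715477330027347 [0.51099238 0.00117535 1.10130197] [ 0.71669295 -0.69568069  0.04359516 -0.02188749]
```

View pics/scene0.png

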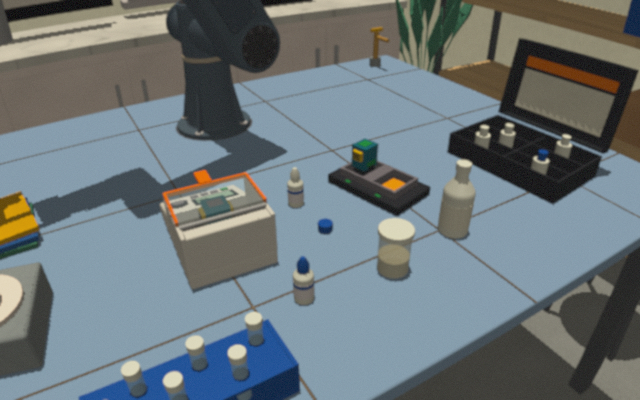

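View pics/top0.png

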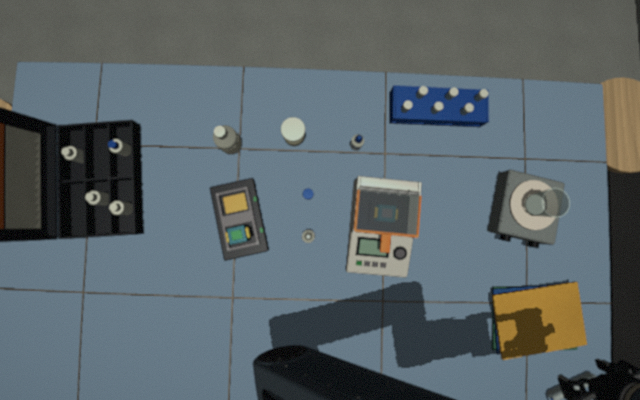

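The top view shows the meter around (385,225), its tongue near (386,243) and the hinge far from the robot. The cradle is around (240,218), with the free amber floor at (235,203) and the spare at (239,235). The droppers are at (357,142) and (308,236), the blue cap at (308,194), the reagent at (226,137) and the jar at (293,130). Next I'll measure.

Run:
```python
from h import *
s=load('top0');W=cloud(s);im=s['img']
c=cv2.resize(im[165:290,200:440],None,fx=3.3,fy=3.3,interpolation=cv2.INTER_CUBIC);cv2.imwrite('pics/crop0.png',c[:,:,::-1])
hsv=cv2.cvtColor(im,cv2.COLOR_RGB2HSV)
def m(name,lo,hi,box,zr):
    x0,y0,x1,y1=box;k=np.zeros(im.shape[:2],bool)
    k[y0:y1,x0:x1]=cv2.inRange(hsv,np.array(lo),np.array(hi))[y0:y1,x0:x1]>0
    k&=(W[...,2]>zr[0])&(W[...,2]<zr[1]); P=W[k]
    if len(P)<3: print(name,len(P));return
    r=cv2.minAreaRect((P[:,:2]*1000).astype(np.float32)); print(name,len(P),'med',np.round(np.median(P,0),4),'rect',np.round(r[0],1),np.round(r[1],1),round(r[2],1))
m('amber',(8,100,80),(30,255,255),(205,175,275,262),(.0,.05))
m('orange',(3,150,120),(15,255,255),(340,170,430,262),(.08,.15))
def z(name,box,zr):
    x0,y0,x1,y1=box;P=W[y0:y1,x0:x1].reshape(-1,3);P=P[(P[:,2]>zr[0])&(P[:,2]<zr[1])]
    r=cv2.minAreaRect((P[:,:2]*1000).astype(np.float32)); print(name,len(P),'med',np.round(np.median(P,0),4),'rect',np.round(r[0],1),np.round(r[1],1),round(r[2],1))
z('sparetop',(205,175,275,262),(.085,.12))
z('cradle',(200,170,280,265),(.015,.06))
z('meter',(338,170,430,285),(.03,.14))
z('metertop',(338,170,430,285),(.1,.14))
z('packtop',(360,190,415,235),(.09,.108))
z('drw',(298,225,320,250),(.04,.12))
z('drb',(345,130,370,155),(.04,.12))
z('cap',(298,185,318,203),(.01,.05))
z('reag',(205,120,245,160),(.1,.17))
z('jar',(275,110,310,150),(.07,.1))
```

```text
amber 409 med [0.5704 0.2015 0.0225] rect [536.5 195.5] [118.5  61.5] 8.7
orange 261 med [ 0.4959 -0.1812  0.1187] rect [ 529.  -185.3] [154.8 138.9] 86.2
sparetop 332 med [0.4904 0.1788 0.0957] rect [490.2 179.7] [39.8 56.1] 14.3
cradle 2986 med [0.5388 0.189  0.0229] rect [529.8 190.5] [198.2 118.7] 14.5
meter 6250 med [ 0.5232 -0.179   0.1086] rect [ 516.2 -184.1] [161.2 242.3] 86.2
metertop 3801 med [ 0.5634 -0.1845  0.116 ] rect [ 547.7 -186.3] [160.9 179.1] 86.2
packtop 32 med [ 0.6102 -0.2335  0.1046] rect [ 605.6 -192.4] [  8.  125.7] 2.2
drw 141 med [0.49   0.0051 0.0566] rect [489.8   6.1] [30.8 33.7] 0.3
drb 136 med [ 0.7379 -0.1146  0.0572] rect [ 741.1 -116.2] [32.5 32. ] 86.4
cap 97 med [0.6005 0.0107 0.0173] rect [600.5  11. ] [27.1 26.9] 3.3
reag 330 med [0.7274 0.2169 0.1151] rect [730.5 218.8] [44.6 51. ] 48.9
jar 464 med [0.7579 0.053  0.0865] rect [758.   52.6] [59.  58.7] 1.9
```

View pics/crop0.png

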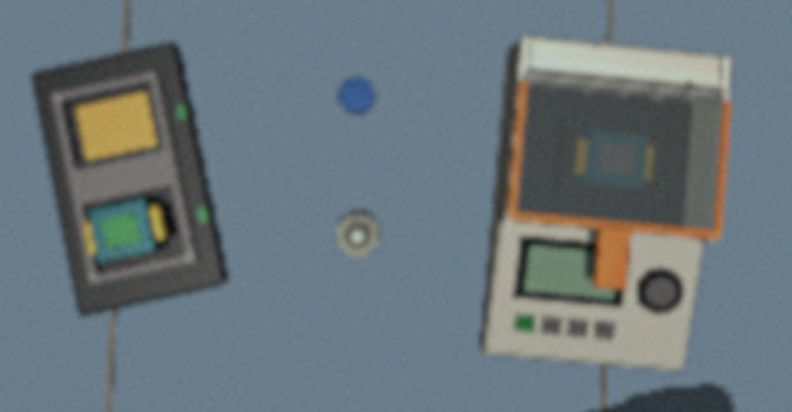

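Run:
```python
from h import *
st=manip.sense();M=R.from_quat(st['tool_rot']).as_matrix();print(np.round(M,3)); y=M[:,1];print('y yaw',np.arctan2(y[1],y[0]))
s=load('top0');W=cloud(s);hsv=cv2.cvtColor(s['img'],cv2.COLOR_RGB2HSV)
k=(cv2.inRange(hsv,np.array((3,150,120)),np.array((15,255,255)))>0); k[:,:340]=0;k[:,430:]=0;k[:170]=0;k[262:]=0;P=W[k]
o=np.array([.5536,-.1866]);a=-0.066;L=(P[:,:2]-o)@np.array([[np.cos(a),-np.sin(a)],[np.sin(a),np.cos(a)]])
T=L[L[:,0]<-.06];print(len(T),T.min(0),T.max(0),np.median(T,0),np.median(P[L[:,0]<-.06][:,2]))
print(L.min(0),L.max(0))
```

```text
[[-0.     0.348 -0.937]
 [ 0.002 -0.937 -0.348]
 [-1.    -0.002 -0.   ]]
y yaw -1.214971599596625
127 [-0.09801399 -0.01824524] [-0.06008438  0.01175398] [-0.0767561   0.00122706] 0.1199708210180378
[nan nan] [nan nan]
```

```bash
python3 -m crank '[1,30,48,0,-0.05, 1,60,95,0,-0.1, 1,92,145,0,-0.15, 1,124,196,0,-0.2, 1,156,247,0,-0.25, 1,188,298,-20,-0.3, 1,220,348,-45,-0.36, 1,256,405,-66,-0.42, 1,256,405,-66,-0.42, 1,256,405,-66,-0.42]' 30
```

```text
t: 1.35
tcp_pos: [0.4738, -0.1804, 0.19]
tool_rot: [-0.706, 0.022, 0.707, 0.022]
force: [0.1, -0.2, -0.3]
finger_gap: 1.003
```

```bash
python3 -m crank '[0.7,0,-1,-35,0, 0.6,0,-1,-70,0, 0.6,0,-1,-70,0, 0,0,-1,-70,0, 0,0,-1,-70,0, 0,0,-1,-70,0, 0,0,-1,-70,0]' 30
python3 - <<'E'
from h import *
s=snap('scene','scene1');s2=snap('top','top1')
c=np.hstack([cv2.resize(s['img'][130:300,130:330],(400,340)),cv2.resize(s2['img'][150:300,320:460],(317,340))]);cv2.imwrite('pics/c1.png',c[:,:,::-1])
E
```

```text
t: 2.22
tcp_pos: [0.4745, -0.1829, 0.1218]
tool_rot: [0.708, -0.024, -0.706, -0.022]
force: [-1.6, -3.6, 7.2]
finger_gap: 0.266
```

View pics/c1.png

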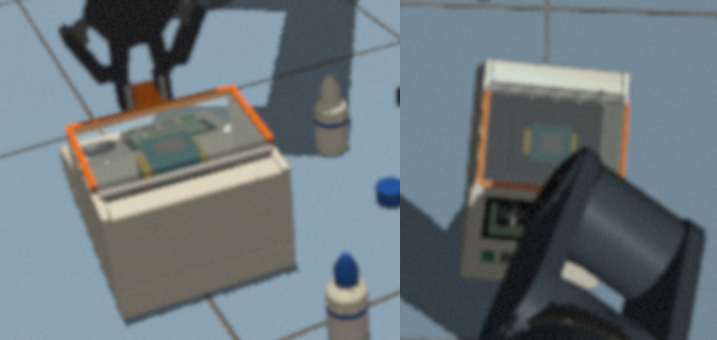

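```bash
python3 -m crank '[0,1,0,13.5,0, 0,3.7,0,26.7,0, 0,7.5,-0.5,39.7,0, 0,12.6,-1,52.2,0, 0,19,-1,64,0, 0,26.4,-2,75.4,0, 0,35,-2,85.8,0, 0,44.5,-3,95.3,0, 0,55,-4,104,0, 0,66,-4,111.3,0]' 30
python3 - <<'E'
from h import *
s=snap('scene','scene2')
c=cv2.resize(s['img'][80:300,110:330],(600,600));cv2.imwrite('pics/c2.png',c[:,:,::-1])
print(manip.sense()['force'])
E
```

```text
t: 3.58
tcp_pos: [0.5389, -0.1871, 0.2316]
tool_rot: [-0.706, 0.023, 0.708, 0.021]
force: [0.9, -8.5, -7.7]
finger_gap: 0.275
[-0.05570504 -6.91567903 -3.21026281]
```

View pics/c2.png

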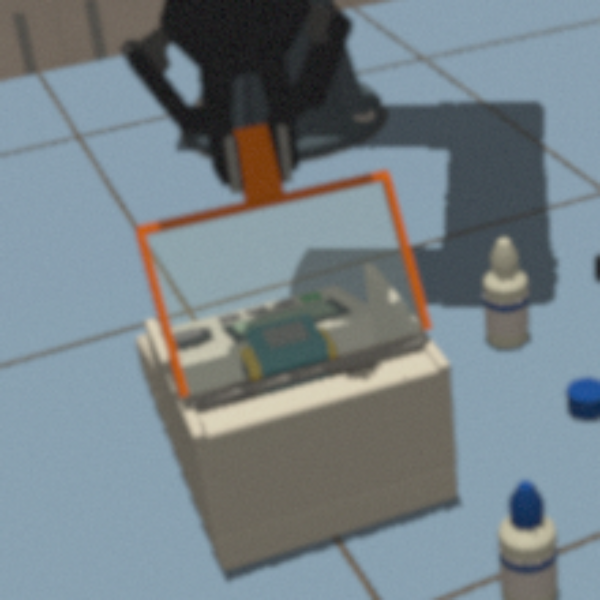

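The flap is up at about 1 rad and the tongue is firmly between the fingers, at crop (260,160). I'll continue the arc.

```bash
python3 -m crank '[0,12,-2,6,0, 0,24.5,-3,11.3,0, 0,37.5,-4,15,0, 0,50.5,-5,17.6,0, 0,64,-6,18.7,0, 0,73.5,-6.5,18.7,0, 0,91,-7.5,17,0, 0,104,-8.5,14,0, 0,110,-9,12,0, 0,110,-9,12,0]' 30
python3 - <<'E'
from h import *
s=snap('scene','scene3')
c=cv2.resize(s['img'][80:300,110:330],(600,600));cv2.imwrite('pics/c3.png',c[:,:,::-1])
print(manip.sense()['force'])
E
```

```text
t: 4.88
tcp_pos: [0.6506, -0.1947, 0.2437]
tool_rot: [0.707, -0.023, -0.706, -0.023]
force: [-2.0, -3.1, -0.2]
finger_gap: 0.271
[-1.2193316  -2.39025491 -0.46757426]
```

View pics/c3.png

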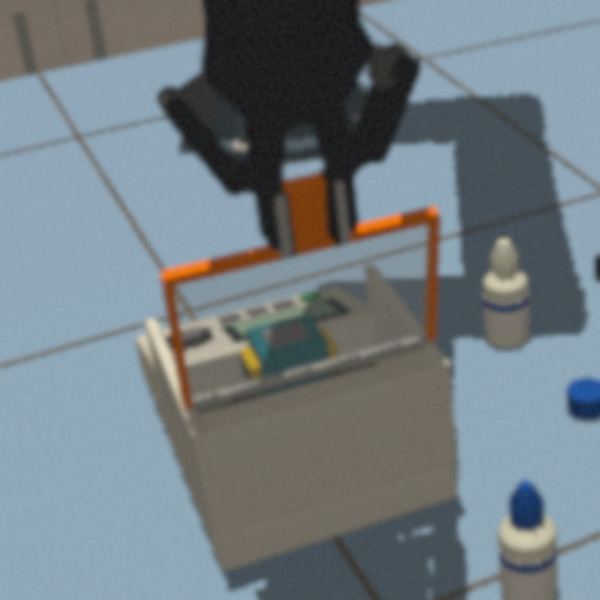

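```bash
python3 -m crank '[0.6,0,0,0,0, 0.6,0,0,0,0, 0.6,0,0,0,0, 0.6,0,0,30,0, 0.6,0,0,65,0, 0.7,-40,-40,65,0, 0.8,-80,-80,65,0, 0.9,-110,-130,65,0, 0.9,-150,-180,65,0, 0.9,-150,-180,65,0]'
python3 - <<'E'
from h import *
s=snap('scene','scene4');s2=snap('top','top4')
c=np.hstack([cv2.resize(s['img'][130:300,130:330],(400,340)),cv2.resize(s2['img'][150:300,320:460],(317,340))]);cv2.imwrite('pics/c4.png',c[:,:,::-1])
E
```

```text
t: 6.18
tcp_pos: [0.4973, -0.3785, 0.3088]
tool_rot: [0.707, -0.025, -0.707, -0.024]
force: [0.4, 0.6, 0.5]
finger_gap: 0.901
```

View pics/c4.png

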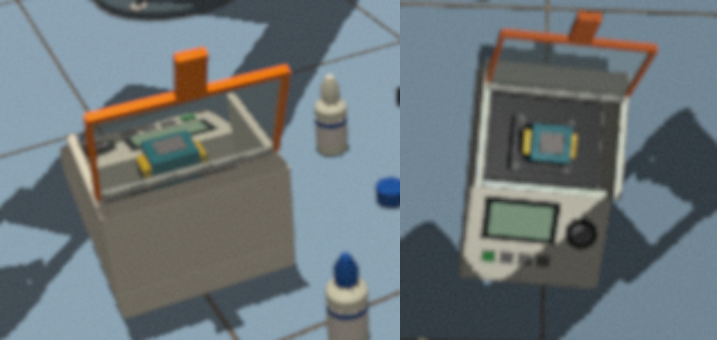

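The flap is resting open and the pack shows clear, at about (550,142) in the right-hand crop. Next I'll measure the pack.

Run:
```python
from h import *
s=load('top4');W=cloud(s);hsv=cv2.cvtColor(s['img'],cv2.COLOR_RGB2HSV)
x0,y0,x1,y1=366,198,404,228
P=W[y0:y1,x0:x1];k=(P[...,2]>.095)&(P[...,2]<.11);Q=P[k]
r=cv2.minAreaRect((Q[:,:2]*1000).astype(np.float32));print(len(Q),np.median(Q,0),Q.mean(0),r)
h=hsv[y0:y1,x0:x1];yl=cv2.inRange(h,np.array((18,120,80)),np.array((35,255,255)))>0
n,l,st,c=cv2.connectedComponentsWithStats(yl.astype(np.uint8))
for i in range(1,n):
    q=P[l==i]; print(st[i,4],c[i]+[x0,y0],np.nanmedian(q,0))
M=R.from_quat(manip.sense()['tool_rot']).as_matrix();print(np.arctan2(M[1,1],M[0,1]))
# flap
P=W[150:200,350:430].reshape(-1,3);P=P[P[:,2]>.2];print('tongue',np.median(P,0),P.max(0))
print('pred pack top px',proj(s,[[.5536,-.1866,.104]]))
```

```text
309 [ 0.55227235 -0.18559369  0.10324418] [ 0.55207596 -0.18552981  0.10307509] ((551.9736938476562, -185.8404541015625), (56.817203521728516, 39.75408935546875), 86.29002380371094)
38 [375.34210526 211.73684211] [ 0.55566366 -0.15993796  0.09345148]
18 [396.55555556 213.94444444] [ 0.551025   -0.21447122  0.09335055]
-1.6371638829780688
tongue [ 0.65072741 -0.1908494   0.20900361] [ 0.67153547 -0.11375499  0.25129202]
pred pack top px [[386.45811603 212.49975985]]
```

```bash
python3 -m crank '[1,20,48,0,0, 1,40,96,-20,0, 1,50,144,-60,0, 1,55,192,-110,0, 1,55,192.5,-110,0, 1,55,192.5,-110,0]' 25; python3 -c "
from station import manip;s=manip.sense();print(s['tcp_pos'],s['force'])"
```

```text
t: 7.02
tcp_pos: [0.5557, -0.181, 0.1987]
tool_rot: [0.707, -0.022, -0.707, -0.022]
force: [0.4, 0.3, 0.1]
finger_gap: 1.0
[ 0.55565282 -0.1810065   0.19869541] [0.40185835 0.26574046 0.11031962]
```

```bash
python3 -m crank '[1,-2,-4,-30,0, 1,-2,-4,-60,0, 1,-2,-4,-60,0]'
python3 - <<'E'
from h import *
s=snap('scene','scene5');print(manip.sense()['tcp_pos'])
c=cv2.resize(s['img'][80:300,110:330],(600,600));cv2.imwrite('pics/c5.png',c[:,:,::-1])
E
```

```text
t: 7.4
tcp_pos: [0.5526, -0.1873, 0.1382]
tool_rot: [-0.706, 0.023, 0.707, 0.023]
force: [-0.3, 0.8, -0.5]
finger_gap: 1.001
[ 0.55347165 -0.18762381  0.13940247]
```

View pics/c5.png

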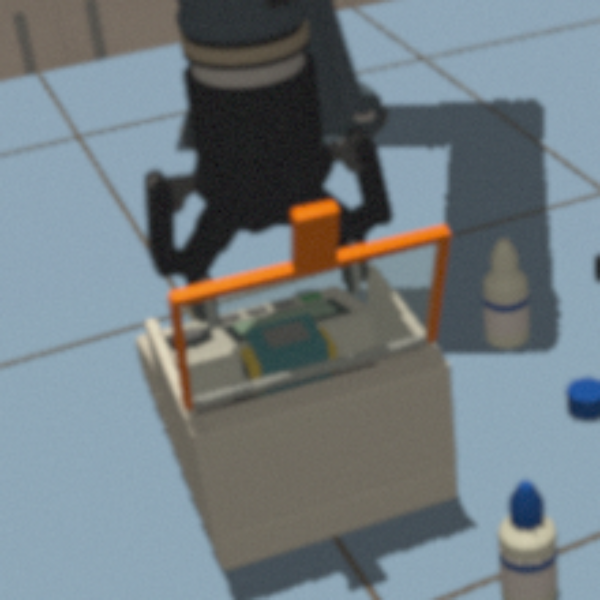

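```bash
python3 -m crank '[1,-0.5,1,-25,0, 1,-0.5,1,-48,0, 1,-0.5,1,-48,0, 0.75,-0.5,1,-48,0, 0.75,-0.5,1,-48,0]' 25; python3 -m crank '[0,0,0,0,0, 0,0,0,0,0, 0,0,0,0,0, 0,0,0,0,0, 0,0,0,0,0]' 30
```

```text
t: 8.07
tcp_pos: [0.5533, -0.186, 0.0922]
tool_rot: [0.708, -0.023, -0.706, -0.022]
force: [1.1, -0.6, 1.0]
finger_gap: 0.75
t: 8.7
tcp_pos: [0.5536, -0.1869, 0.0926]
tool_rot: [0.708, -0.024, -0.705, -0.021]
force: [-1.3, -2.9, 6.9]
finger_gap: 0.516
```

```bash
python3 -m crank '[0,0,0,5,0, 0,0,0,10,0, 0,0,0,20,0, 0,0,0,20,0]' 30
python3 - <<'E'
from h import *
s=snap('scene','scene6');st=manip.sense();print(st['tcp_pos'],st['force'])
c=cv2.resize(s['img'][80:300,110:330],(600,600));cv2.imwrite('pics/c6.png',c[:,:,::-1])
E
```

```text
t: 9.2
tcp_pos: [0.5526, -0.1852, 0.1115]
tool_rot: [0.707, -0.023, -0.706, -0.023]
force: [-0.2, -1.0, -2.4]
finger_gap: 0.512
[ 0.55228167 -0.18505644  0.11105024] [ 0.15406375  0.63705822 -1.20140929]
```

View pics/c6.png

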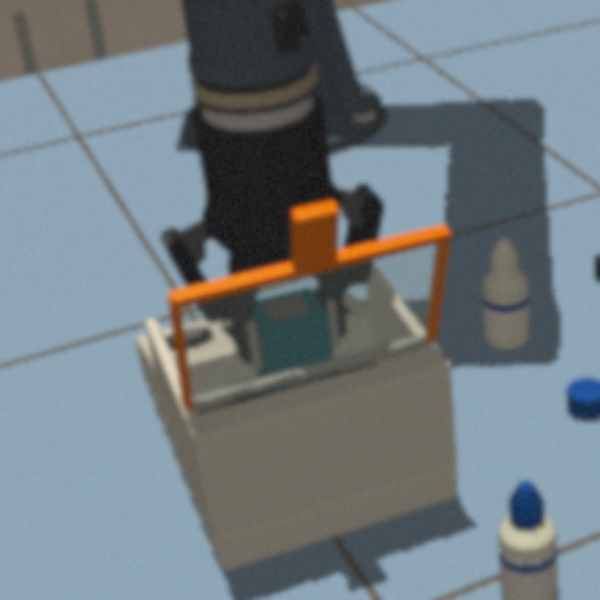

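```bash
python3 -m crank '[0,0,0,30,0, 0,0,0,70,0, 0,0,0,110,0, 0,0,25,110,0, 0,2,70,110,0.03, 0,4,115,110,0.08, 0,7,160,110,0.12, 0,9,205,110,0.16, 0,11,250,110,0.2, 0,13,295,110,0.24]' 30
python3 -m crank '[0,3,40,0,0.04, 0,5,75,0,0.08, 0,5,91,0,0.08, 0,5,91,0,0.08]'
python3 - <<'E'
from h import *
s=snap('scene','scene7');t=snap('top','top7');st=manip.sense();print(st['tcp_pos'],st['force'],st['t'])
M=R.from_quat(st['tool_rot']).as_matrix();print(np.arctan2(M[1,1],M[0,1]))
c=np.hstack([cv2.resize(s['img'][60:240,280:460],(400,400)),cv2.resize(t['img'][130:290,190:350],(400,400))]);cv2.imwrite('pics/c7.png',c[:,:,::-1])
E
```

```text
t: 10.5
tcp_pos: [0.5646, 0.1113, 0.2202]
tool_rot: [-0.704, -0.063, 0.705, -0.062]
force: [0.9, -0.1, -1.5]
finger_gap: 0.515
t: 11.0
tcp_pos: [0.5696, 0.2011, 0.2202]
tool_rot: [-0.701, -0.09, 0.702, -0.091]
force: [-0.6, -0.7, -2.1]
finger_gap: 0.51
[0.56997021 0.19965859 0.2203422 ] [ 0.20969273  0.0333855  -1.37423532] 11.1
-1.3157019560127623
```

View pics/c7.png

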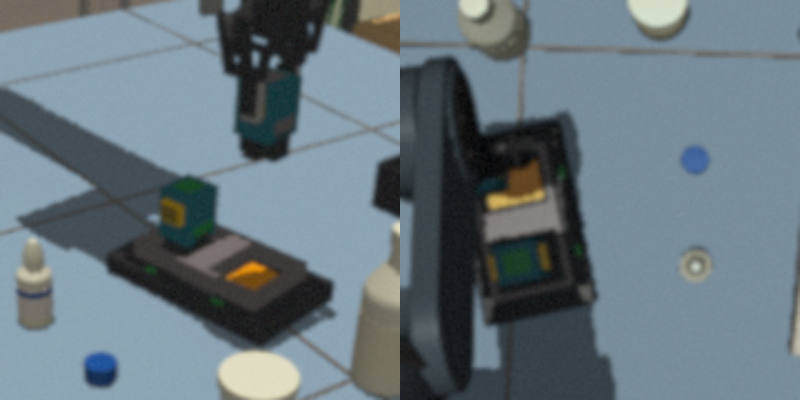

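```bash
python3 -m crank '[0,0.5,1,-40,0, 0,0.5,1,-80,0, 0,0.5,1,-115,0, 0,0.5,1,-125,0, 0,0.5,1,-125,0]'
python3 - <<'E'
from h import *
s=snap('scene','scene8');st=manip.sense();print(st['tcp_pos'],st['force'],st['t'])
c=cv2.resize(s['img'][90:240,300:470],(680,600));cv2.imwrite('pics/c8.png',c[:,:,::-1])
E
```

```text
t: 11.72
tcp_pos: [0.571, 0.2007, 0.0955]
tool_rot: [-0.701, -0.09, 0.702, -0.09]
force: [0.0, -0.1, -0.9]
finger_gap: 0.511
[0.57165454 0.2010913  0.09649174] [-0.17126491  0.01362613 -1.71506061] 11.775
```

View pics/c8.png

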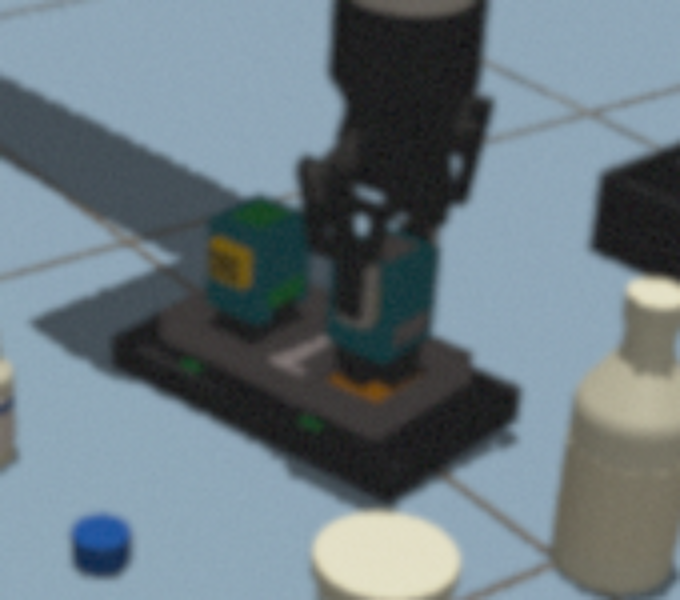

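The pack, at crop (380,310), is upright over the tray with about 10 mm still to go.

```bash
python3 -m crank '[0,0,0,-4,0, 0,0,0,-8,0, 0,0,0,-9,0, 0,0,0,-9,0]'; python3 -m crank '[0,0,0,-1.5,0, 0,0,0,-1.5,0]';python3 -m crank '[0,0,0,-1,0, 0,0,0,-1,0]'
```

```text
t: 12.28
tcp_pos: [0.5707, 0.2018, 0.0867]
tool_rot: [0.701, 0.09, -0.701, 0.09]
force: [0.3, -0.1, -1.8]
finger_gap: 0.514
t: 12.52
tcp_pos: [0.5709, 0.2017, 0.0851]
tool_rot: [0.701, 0.09, -0.701, 0.09]
force: [-0.2, 0.1, -1.6]
finger_gap: 0.51
t: 12.78
tcp_pos: [0.571, 0.2017, 0.0848]
tool_rot: [0.702, 0.09, -0.701, 0.09]
force: [-1.2, 0.1, 4.4]
finger_gap: 0.511
```

Contact: the vertical force went from -1.7 to +4.4 N. I'll press slightly, then hold.

```bash
python3 -m crank '[0,0,0,-0.7,0, 0,0,0,-0.7,0, 0,0,0,-0.7,0]'
python3 - <<'E'
from h import *
s=snap('scene','scene9');st=manip.sense();print(st['tcp_pos'],st['force'],st['t'])
c=cv2.resize(s['img'][90:240,300:470],(680,600));cv2.imwrite('pics/c9.png',c[:,:,::-1])
E
```

```text
t: 13.15
tcp_pos: [0.571, 0.2018, 0.0847]
tool_rot: [0.702, 0.09, -0.701, 0.09]
force: [-2.2, -0.1, 7.7]
finger_gap: 0.511
[0.57100406 0.20176925 0.0846529 ] [-1.1925846  -0.34552465  7.6263947 ] 13.2
```

View pics/c9.png

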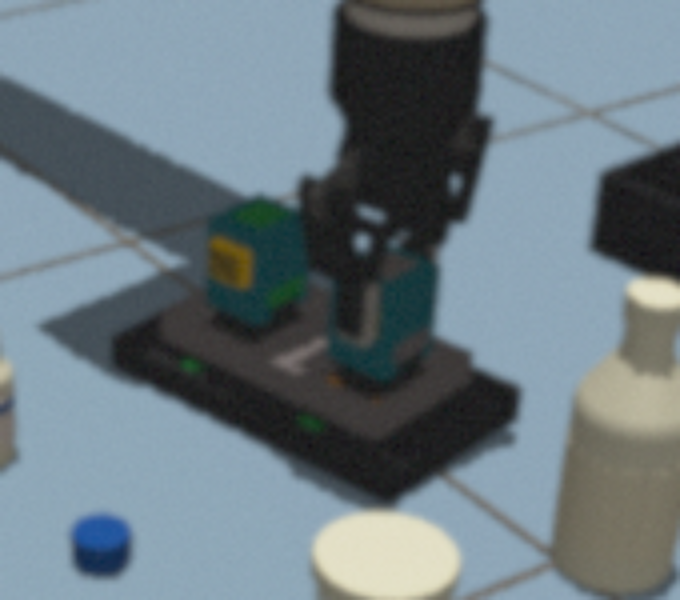

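The pack, at crop (380,320), stands on the floor with both packs at matching height. I'll release, rise and clear off to the robot's left for a look.

```bash
python3 -m crank '[0.65,0,0,0,0, 0.8,0,0,0,0, 0.95,0,0,0,0, 0.95,0,0,0,0, 0.95,0,0,30,0, 0.95,0,0,70,0, 0.95,0,0,120,0, 0.95,0,0,170,0]'
python3 -m crank '[0.95,-40,50,10,0, 0.95,-80,100,10,0, 0.95,-120,150,10,0, 0.95,-120,150,10,0]'
python3 - <<'E'
from h import *
s=snap('scene','scene10');t=snap('top','top10');st=manip.sense();print(st['tcp_pos'],st['force'],st['t'])
c=np.hstack([cv2.resize(s['img'][90:240,300:450],(400,400)),cv2.resize(t['img'][130:290,190:350],(400,400))]);cv2.imwrite('pics/c10.png',c[:,:,::-1])
cv2.imwrite('pics/s10.png',s['img'][:,:,::-1])
W=cloud(t)
def z(n,b,zr):
    x0,y0,x1,y1=b;P=W[y0:y1,x0:x1].reshape(-1,3);P=P[(P[:,2]>zr[0])&(P[:,2]<zr[1])]
    if len(P)<5: print(n,len(P));return
    r=cv2.minAreaRect((P[:,:2]*1000).astype(np.float32)); print(n,len(P),np.round(np.median(P,0),4),np.round(r[0],1),np.round(r[1],1),round(r[2],1))
z('pack',(215,180,260,215),(.085,.12))
z('spare',(215,216,265,262),(.085,.12))
z('flap',(350,145,430,200),(.2,.3))
z('drw',(298,225,320,250),(.04,.12));z('cap',(298,185,318,203),(.01,.05))
E
```

```text
t: 14.2
tcp_pos: [0.5705, 0.2016, 0.2547]
tool_rot: [-0.701, -0.09, 0.702, -0.09]
force: [0.9, 0.2, -0.1]
finger_gap: 0.949
t: 14.7
tcp_pos: [0.4474, 0.3543, 0.2635]
tool_rot: [-0.701, -0.092, 0.702, -0.092]
force: [-0.6, -0.2, -0.5]
finger_gap: 0.951
[0.4501396  0.35231289 0.2634759 ] [ 0.19820944 -0.1603994   0.44363096] 14.8
pack 332 [0.5695 0.2012 0.0955] [569.5 202.3] [40.  55.4] 14.6
spare 330 [0.4906 0.1787 0.0956] [490.2 179.7] [39.8 54.8] 14.2
flap 462 [ 0.6508 -0.191   0.2092] [ 657.7 -189.4] [149.4  29.2] 86.2
drw 137 [0.4895 0.0049 0.0566] [489.1   5.9] [32.2 32.3] 28.3
cap 96 [0.6006 0.0108 0.0173] [600.6  11.1] [27.1 26.7] 1.6
```

View pics/c10.png

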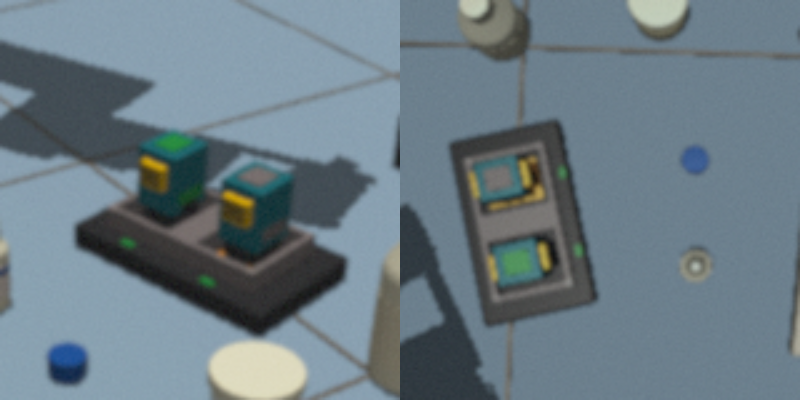

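View pics/s10.png

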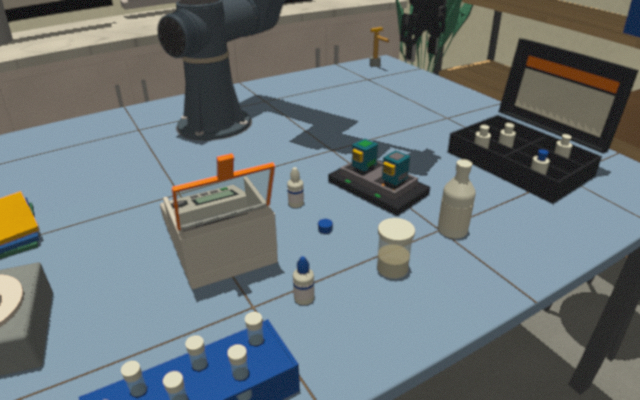

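The pack stands level with the spare, within about 2 mm of the tray centre and in line with it. The flap is open, its buttons have sprung out, the other items haven't moved, and the arm is clear. Handing in.

```bash
python3 -c "
from station import workorder;print(workorder.sign_off())"
```

```text
the job is handed in; nothing more can be done
None
```

The battery pack now stands upright in the free place of the charging cradle, and I handed the job in at about 14.8 s. I swung the guard flap back onto its stop, pinched both buttons, lifted the pack out and set it down. I let go only after feeling floor contact of about 7.7 N.

- **Pack:** the last pictures put it at (0.5695, 0.202) m against a place centre of about (0.5705, 0.201) m. It is turned 14.6°, against 14.5° for the cradle. Its top is at the same height as the spare's, and the two yellow faces measure 55 mm apart. The spare's untouched buttons measure the same, so they look sprung out.
- **Flap:** it is still open, unchanged since I released it.
- **Other items:** the spare, the white dropper and the blue cap measured within 1 mm of where they started. I checked the blue dropper, reagent bottle and sample jar only by eye in the last pictures.
- **Robot:** the arm is clear of everything.

No check failed. The finger opening while holding the pack read about 44 mm where 46 mm was expected. The tongue read about 1 mm low in the same way, and the pack lifted freely, so the catches were clear.

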